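# Break the seal of the lens dry box with the lever bar and hold the lid ajar

## Robot

A 6-joint arm with a two-finger parallel gripper is mounted at the origin on the work surface. World frame = base frame: x ahead of the robot, y to its left, z up, the work surface at z = 0. Lengths are in mm, angles in rad, forces in N, time in s.
With the tool pointing down it reaches from about 400 to 925 mm from the base axis. Payload 12.5 kg.
Tool frame: the origin (TCP) lies at the very end of the fingers, on their centre line; the grasp point (between the pads) lies 19 mm behind it; z points along the fingers, x is the direction in which the jaws open and shut, and the axes are right-handed (so a half turn about z gives the same grasp; the last joint's range is limited). The gripper opens to 95 mm and grips with 3 to 60 N. Pads are 20 mm wide; open, the fingers measure 119 mm over their backs; the gripper's body (75 mm by 180 mm) begins 59 mm behind the grasp point.
Start: joints at [1.184, 0.491, 1.559, -0, 1.092, -0.106], TCP at [173.185, 600.544, 214.661] pointing down, gripper open.
Joint ranges: [-3.1, 3.1], [-0.84, 2.19], [0.05, 2.79], [-1.13, 4.28], [0.06, 2.93], [-2.69, 2.69]. Speed limits (rad/s): [2.22, 2.22, 2.79, 3.14, 3.14, 3.14].

## Interface

Orientations are given as [roll, pitch, yaw] about the fixed x, y, z axes, in that order (R = Rz(yaw) Ry(pitch) Rx(roll)).
In Python, from cell import env gives the robot as it stands.
- The arm moves only by the tool arm_command, never from a script. Its argument "motion" is one flat list of numbers, 7 for each row, row after row: the opening, from -1 (shut) to 1 (fully open), then the shift along the tool's x, y, z in mm, then the turn, a rotation vector about the tool's x, y, z in degrees. In form: [fingers, dx, dy, dz, rx, ry, rz, fingers, dx, dy, dz, rx, ry, rz, ...]. A call has 1 to 20 rows; each row is the pose to reach, as a shift and turn from the pose commanded when the call began, along the tool's axes at that moment; what a row does not reach only later rows make up. A row lasts 1/10 s, in which the tool goes at most 50 mm and 8.59 degrees, less where a joint would pass 70% of its speed; a pose out of reach is approached as far as the arm can. A call with a gripper value outside its range is refused whole. The fingers move at their own pace and stop on an object; the grip force is fixed at half the most. Time passes only in rows, so rows that repeat a pose let the fingers close. It gives the time, the measured TCP pose, the force and the opening at its end, in the units of the state.
- env.state(): the state, without advancing time (a new reading comes with each control period).
- env.read_camera(name): name is "scene" or "top" or "wrist"; returns (picture, depth): 384x512x3 uint8, red, green, blue; 384x512 float32, mm along the optical axis (not along the pixel's ray), 0 where there is no reading.
- env.calibration(name): a dict with "fx", "fy", "cx", "cy" (pixels), "cam_to_world" (4x4, takes a point from camera to world coordinates). Camera axes: x right, y down, z forward; pixel columns grow to the right and rows downward; lengths in mm; the calibration is good to about 2 mm. A picture is of the moment at which its call begins: read the wrist's pose just before it. calibration takes no time and is no camera call; for the wrist camera it gives the pose at the moment of the call.
- env.job_done(): hands the job in, once; it reports no verdict.
Trained networks look in the newest picture that a camera, given by its name, has taken for a name from the list of things; names that differ only in an ending like _2 or _b are one class to them, and where a whole thing is asked for, a point or a joint stands for the part that bears it (a point fixed in the world has none). Each returns a list of dicts, best first, with "confidence" (0 to 1); they miss things now and then, are a little off and sometimes report something else, mostly with a low value. They report only what shows in the picture. A call takes as long as a camera call. They do not tell look-alikes from the thing itself.
- env.recognise(camera, label): "location" ([column, row] in pixels, amid what is visible of it).
- env.silhouettes(camera, label): "region" (384x512 bool, what is visible of it) and "location" ([column, row] in pixels, amid what is visible of it).
- env.spot_point(camera, label): "location" ([column, row] in pixels: a listed point, or the origin of a listed thing).
The state is a dict: "t": time; "joints": joint angles; "qvel": joint speeds; "tau": joint torques, N m; "eef_pos": TCP position; "tcp_rot": TCP orientation; "ft_force": force on the tool from outside, world axes, zero at the start; "moment": the same for the moment, N m; "opening": opening from 0.0 (shut) to 1.0 (fully open).
Only numpy, scipy, OpenCV 4.12 (cv2) and the standard library are available. Lean on these libraries where they do the work, as an engineer would, in place of code of your own. Each camera call takes 0.05 s, during which the arm holds its last target.

## Task

The lid of the white lens dry box is stuck on its gasket: take the blue-sleeved bar out of the black tool block, put its bare end down through the hole in the brass lug on the lid until it bottoms, and lever the bar over towards the hinge side (the dark hinges at the edge away from the robot) until the seal gives. Finish while still gripping the bar in the lug, holding the lid steady just ajar with its front edge about 3 cm above the closed position; do not let it fly wide open and do not touch the box or lid with the fingers. Leave everything else on the bench where it is (pieces in the block stay standing in it).

Things in the scene. Friction and masses are not known exactly. Their poses are not given: they have to be found in the camera images.
- drybox: white plastic dry box fixed to the bench, 160 mm (its x) by 200 mm (its y) by 90 mm high, closed by an aluminium lid. Origin: centre of its underside. Its z is up; its x points from the front edge (pale blue strip, nearer the robot) to the hinge edge (two dark hinge barrels)
- lid (a joint): lid angle, rad: 0 = shut, grows as the front edge (168 mm from the hinge line) rises; 3 cm is about 0.18. The gasket resists most in the first 0.02 rad and lets go by 0.06; then only the lid's weight (0.3 kg) closes it, back to about 0.06 if let go. Pushing at the sleeve takes 10 to 15 N to break the seal, then 4 to 7 N
- hinge_mid (a point): middle of the hinge line (along the box's y): on the hinge axis, at the box's rear top rim, 90 mm above the bench. Has the box's axes
- lug_mouth (a point): centre of the mouth (top) of the hole in the brass-coloured lug on the lid; lug 36 x 36 mm, 45 mm tall, standing on the lid, 90 mm in front of the hinge line. Round hole 15 mm wide with a 3 mm chamfer, 45 mm deep down to the lid plate. Turns with the lid (the hole runs along its z; same axes as the box when the lid is shut). With the lid shut it is 143 mm above the bench
- bar_grip (a point): centre of the blue sleeve of the bar, the place to grip it. Bar: 150 mm long along its z (up at the start), lower 90 mm bare steel 12 mm thick with a tapered tip, upper 60 mm a blue sleeve 18 mm thick. This point is 120 mm above the tip and 30 mm below the top. Stands loose in one of the block's three holes, tip 10 mm above the bench
- bar_tip (a point): tip (lower end) of the bar, on its axis; z along the bar towards the sleeve. The bar has 3 mm play in the lug hole, so when levered its sleeve moves 10 to 20 mm before the lid follows
- block: black tool block fixed to the bench, 190 mm (its x) by 56 mm (its y), 50 mm high, with three holes 62 mm apart along its x, 40 mm deep and 13.5 mm wide; the bar and two other rods stand in them, in any order. Origin: centre of its underside
- post: plain steel post, 12 mm thick, 100 mm tall, brass collar at the top, standing in the tool block; origin at the centre of its underside; to be left alone
- driver: hand driver with a 22 mm thick yellow handle, 120 mm tall, standing in the tool block; origin at the centre of its underside; to be left alone
- jar: small clear jar, 38 mm across, 50 mm tall; origin at the centre of its underside; to be left alone
- lensring: black retaining ring, 56 mm across, 12 mm thick, lying flat; origin at the centre of its underside; to be left alone
- mount: lens mount, aluminium foot 50 x 60 mm with a black upright plate, 62 mm tall; origin at the centre of its underside; to be left alone
- clamp: red plastic clamp block, 70 x 30 x 22 mm with a dark screw head; origin at the centre of its underside; to be left alone
- tray: blue parts tray, 110 x 80 x 25 mm; origin at the centre of its underside; to be left alone
Not all that is in view belongs to the job. What is shaped like the part that bears bar_grip but brown or red is not meant.

How it is judged:
By the outcome, as a careful person would: the job done as asked, in the order asked, and still so for the second after the job is handed in, while the arm keeps its last pose, push and grip.
It also fails if it takes over 51 s, if anything falls off the work surface, if the arm or the gripper's body presses on something with over 40 N, if the wrist force passes 120 N, or if a joint passes its speed limit or range.

## Working session

There is one attempt and no reset: what is moved stays moved. The work goes in short steps, Python scripts to look and compute and a tool call to move; the robot and the scene stay as the last step left them, time stands still between calls to the robot, and variables do not carry over. Pictures are saved under pics/ and viewed, and the job is handed in when it is done.

Besides the shell and the picture viewer there is one more tool, called after "Call:" as a command line: name --argument value ..., lists and objects as JSON in quotes. arm_command: Moves the arm, as the interface text tells. Its arguments: {"type":"object","properties":{"motion":{"type":"array","items":{"type":"number"}}},"required":["motion"]}

```bash
ls; mkdir -p pics
python3 - <<'E'
from cell import env
import cv2
s=env.state();print(s)
for n in("scene","top","wrist"):
    p,d=env.read_camera(n);cv2.imwrite(f"pics/{n}0.png",p[:,:,::-1])
    c=env.calibration(n);print(n,c)
E
```

```text
pics
{'t': 0.0, 'joints': array([ 1.18440758e+00,  4.91568431e-01,  1.55945539e+00, -9.08444523e-06,
        1.09169759e+00, -1.05597686e-01]), 'qvel': array([-0.00048884, -0.00032985, -0.00089198, -0.00072216, -0.00044477,
       -0.00190293]), 'tau': array([-3.28321194e-04, -6.12641358e+01, -2.58181965e+01,  6.92670979e-02,
        4.81551338e-02, -1.08031572e-04]), 'eef_pos': array([173.08289623, 600.29937505, 214.05419067]), 'tcp_rot': array([-3.14148169e+00,  1.12332303e-03,  1.29000952e+00]), 'ft_force': array([-0.66472134, -0.69200778, -0.48984447]), 'moment': array([-0.02705539,  0.03821428,  0.01651669]), 'opening': 1.003683109416687}
scene {'fx': 378.77073876785886, 'fy': 378.77073876785886, 'cx': 253.00195121471162, 'cy': 195.95259017929632, 'cam_to_world': array([[ 1.12684263e-01,  6.63446482e-01, -7.39689815e-01,
         1.26695319e+03],
       [ 9.93478415e-01, -6.21885996e-02,  9.55678634e-02,
         1.99608724e+01],
       [ 1.74038891e-02, -7.45634859e-01, -6.66127436e-01,
         7.45461907e+02],
       [ 0.00000000e+00,  0.00000000e+00,  0.00000000e+00,
       
[... 249 characters left out ...]
-01,  2.20276531e-02, -4.40192790e-03,
         1.01318056e+02],
       [ 1.13624652e-03, -1.46121680e-01, -9.89265972e-01,
         1.21568007e+03],
       [ 0.00000000e+00,  0.00000000e+00,  0.00000000e+00,
         1.00000000e+00]])}
wrist {'fx': 340.3292236764628, 'fy': 340.3292236764628, 'cx': 255.4600669526442, 'cy': 196.087498440655, 'cam_to_world': array([[ 2.77592294e-01,  9.29513288e-01,  2.42791197e-01,
         1.05500119e+02],
       [ 9.60698973e-01, -2.68572497e-01, -7.01875815e-02,
         6.18968129e+02],
       [-3.32515915e-05,  2.52732786e-01, -9.67536117e-01,
         3.84967969e+02],
       [ 0.00000000e+00,  0.00000000e+00,  0.00000000e+00,
         1.00000000e+00]])}
```

View pics/scene0.png

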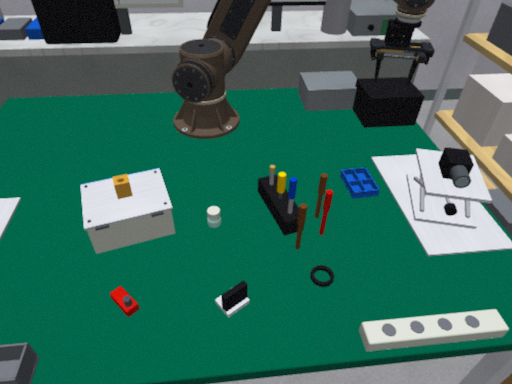

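View pics/top0.png

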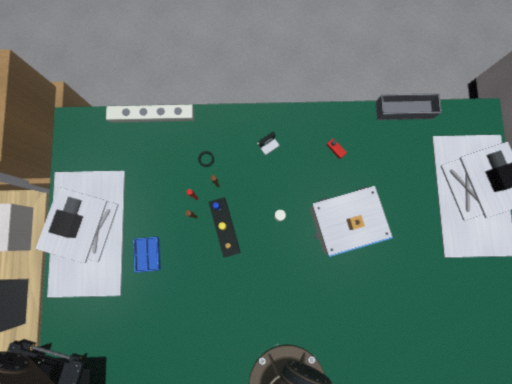

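View pics/wrist0.png

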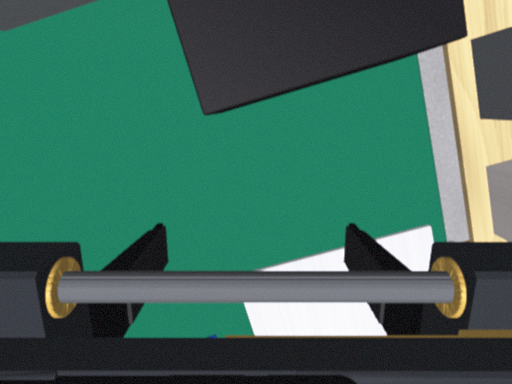

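Top view shows the bar (blue) at (216,206) in the block, the driver at (222,226) and post at (228,246). The box is at (352,221) with its lug at (356,223). The brown and red look-alikes are at (187,213), (190,192) and (213,178).

```bash
cat > h.py <<'E'
from cell import env
import numpy as np, cv2
from scipy.spatial.transform import Rotation as R
def cloud(n,save=None):
    c=env.calibration(n)
    p,d=env.read_camera(n)
    if save: cv2.imwrite(f"pics/{save}.png",p[:,:,::-1])
    v,u=np.mgrid[:384,:512]
    P=np.stack([(u-c['cx'])/c['fx']*d,(v-c['cy'])/c['fy']*d,d],-1)
    T=c['cam_to_world']
    W=P@T[:3,:3].T+T[:3,3]
    W[d==0]=np.nan
    return p,d,W,c
def ray(c,uv,z):
    T=c['cam_to_world'];r=T[:3,:3]@np.array([(uv[0]-c['cx'])/c['fx'],(uv[1]-c['cy'])/c['fy'],1.])
    o=T[:3,3];return o+r*(z-o[2])/r[2]
E
python3 - <<'E'
from h import *
np.set_printoptions(precision=1,suppress=True)
for n in("top","scene"):
    p,d,W,c=cloud(n)
    f=p.astype(int)
    # height above block of blue pixels near the block
    b=(f[...,2]>120)&(f[...,0]<60)&(f[...,1]<90)&(W[...,2]>60)&(W[...,2]<200)
    print(n,'blue',b.sum(),np.nanmean(W[b],0),np.nanmax(W[b],0),np.nanmin(W[b],0))
    br=(f[...,0]>150)&(f[...,1]>90)&(f[...,2]<80)&(W[...,2]>125)&(W[...,2]<160)
    print('brass',br.sum(),np.nanmean(W[br],0),np.nanmax(W[br],0),np.nanmin(W[br],0))
    for l,z in (("bar_grip",130),("lug_mouth",143),("hinge_mid",90),("bar_tip",10),("block",0),("drybox",0)):
        for r in env.spot_point(n,l)[:3]:
            print(n,l,r['confidence'],np.array(r['location']),ray(c,r['location'],z))
    # lid top
    for l in("drybox","lid"):
        for r in env.silhouettes(n,l)[:1]:
            m=r['region'];w=W[m];w=w[(w[:,2]>80)&(w[:,2]<108)]
            print(l,len(w),np.median(w,0),cv2.minAreaRect(w[:,:2].astype(np.float32)))
    w=W[(W[...,2]>42)&(W[...,2]<56)&(f.max(-1)<70)]
    w=w[(w[:,0]>250)&(w[:,0]<600)&(w[:,1]>60)&(w[:,1]<320)]
    print('block',len(w),cv2.minAreaRect(w[:,:2].astype(np.float32)))
    g=(f[...,1]>80)&(f[...,0]<40);print('bench z',np.nanmedian(W[g][:,2]))
E
```

```text
top blue 23 [565.8 209.4 158.8] [573.5 216.5 164.5] [558.2 201.6 148.1]
brass 9 [508.6 105.  133.2] [515.6 201.6 143.8] [ 497.4 -217.3  128.4]
top bar_grip 0.64 [193.6 192.8] [607.2 278.9 130. ]
top bar_grip 0.54 [217.5 204.3] [570.  205.6 130. ]
top bar_grip 0.5 [191.  217.6] [531.  286.7 130. ]
top lug_mouth 0.93 [353.6 221.3] [ 507.9 -204.6  143. ]
top lug_mouth 0.73 [270.7 143.8] [753.9  37.6 143. ]
top hinge_mid 0.61 [341.5 195.3] [ 594.7 -186.3   90. ]
top bar_tip 0.6 [219.7 186. ] [647.  209.1  10. ]
top bar_tip 0.58 [352.4 222.5] [ 511.9 -238.2   10. ]
top bar_tip 0.55 [191.9 219.5] [534.2 304.1  10. ]
top block 0.86 [223.2 227.3] [506.1 199.3   0. ]
top drybox 0.95 [345.1 221.5] [ 516.5 -216.3    0. ]
top drybox 0.73 [147.5 253.6] [423.6 454.7   0. ]
top drybox 0.37 [217.  207.7] [573.5 219.9   0. ]
drybox 3445 [ 515.7 -207.    97.9] ((517.35400390625, -209.999267578125), (177.71820068359375, 208.14707946777344), 14.733803749084473)
lid 3437 [ 513.8 -207.4   97.9] ((514.7901611328125, -211.0388641357422), (172.37936401367188, 208.7659149169922), 14.81801700592041)
block 810 
[... 597 characters left out ...]
48.7] [659.6 213.7  10. ]
scene bar_tip 0.79 [313.8 214.4] [542.4 284.9  10. ]
scene bar_tip 0.67 [288.8 220. ] [557.2 211.6  10. ]
scene block 0.78 [282.9 206.9] [494. 207.   0.]
scene drybox 0.94 [131.5 218.4] [ 500.  -216.2   -0. ]
scene drybox 0.62 [277.7 207.9] [496.7 191.4   0. ]
drybox 3767 [ 538.3 -206.8   99.6] ((515.9866333007812, -211.16860961914062), (182.70352172851562, 207.7608642578125), 15.03960132598877)
lid 3478 [ 532.1 -207.8   99.7] ((514.0260009765625, -211.93914794921875), (176.46131896972656, 207.86990356445312), 15.401856422424316)
block 750 ((498.7688903808594, 196.82931518554688), (190.31942749023438, 116.9968490600586), 32.34760665893555)
bench z 1.8692538182693283
```

Run:
```python
from h import *
np.set_printoptions(precision=1,suppress=True)
for n in("top","scene"):
    p,d,W,c=cloud(n)
    f=p.astype(int);R_,G,B=f[...,0],f[...,1],f[...,2]
    box=(W[...,0]>400)&(W[...,0]<760)&(W[...,1]>120)&(W[...,1]<360)&(W[...,2]>12)
    for nm,m in (('blue',(B>100)&(R_<60)&(G<100)),('red',(R_>130)&(G<50)),('brown',(R_>60)&(R_<130)&(G<60)&(B<60)&(R_>G+25)),('yellow',(R_>150)&(G>120)&(B<80)),('brass',(R_>130)&(G>70)&(G<150)&(B<90)&(R_>G+30)),('grey',(abs(R_-G)<25)&(abs(G-B)<40)&(G>80))):
        k,l=cv2.connectedComponents((m&box).astype(np.uint8))
        for i in range(1,k):
            w=W[l==i]
            if len(w)>=4: print(n,nm,len(w),np.median(w,0),w.min(0),w.max(0))
    # block top
    m=box&(abs(W[...,2]-50)<5)&(f.max(-1)<60)
    k,l,st,_=cv2.connectedComponentsWithStats(m.astype(np.uint8),connectivity=8)
    w=np.concatenate([W[l==i] for i in range(1,k) if st[i,4]>80])
    print('block',[list(st[i]) for i in range(1,k) if st[i,4]>40],cv2.minAreaRect(w[:,:2].astype(np.float32)))
    b=p[150:290,170:270] if n=='top' else p[130:290,230:370]
    cv2.imwrite(f"pics/z_{n}.png",cv2.resize(b,None,fx=4,fy=4,interpolation=cv2.INTER_CUBIC)[:,:,::-1])
    if n=='top':cv2.imwrite("pics/zb_top.png",cv2.resize(p[170:270,300:410],None,fx=5,fy=5,interpolation=cv2.INTER_CUBIC)[:,:,::-1])
    else:cv2.imwrite("pics/zb_scene.png",cv2.resize(p[160:260,70:190],None,fx=5,fy=5,interpolation=cv2.INTER_CUBIC)[:,:,::-1])
```

```text
top blue 35 [564.9 209.9 158.5] [557.5 201.8  49.3] [583.  228.2 164.2]
top brown 26 [605.1 285.4 100.1] [600.4 282.2  12.9] [611.2 290.6 137.9]
top yellow 7 [504.  186.2 117.5] [497.2 184.3  99.3] [512.3 189.5 130.7]
top brass 4 [616.  291.1 150.7] [613.1 286.3 149.5] [616.3 295.4 151.3]
top grey 9 [654.3 219.5 151.1] [645.3 210.1 144.7] [658.  222.8 154.8]
top grey 9 [546.7 298.2 149.1] [537.6 289.3 146.6] [552.7 301.5 154.7]
top grey 4 [447.6 185.6 109.1] [443.  182.3 108.2] [452.1 185.6 111.5]
top grey 4 [444.3 174.5  45.5] [439.5 173.3  37.9] [449.1 177.4  58.9]
block [[np.int32(209), np.int32(198), np.int32(31), np.int32(59), np.int32(719)]] ((505.9317321777344, 193.307861328125), (186.5309295654297, 52.97774887084961), 14.748016357421875)
scene blue 129 [570.9 207.4 141.1] [557.  200.8 101.9] [574.5 218.  164. ]
scene red 26 [610.4 288.5 151.1] [602.4 281.5 146.5] [617.1 295.7 153.9]
scene brown 7 [550.6 288.8 149.6] [546.1 284.8 146.6] [552.8 296.1 151. ]
scene brown 9 [551.  291.  126.1] [549.2 288.  118.6] [552.1 296.2 138.7]
scene brown 4 [550.9 290.4 108.2] [548.8 289.  1
[... 552 characters left out ...]
 brown 4 [653.5 214.9  25.5] [651.1 214.1  20.2] [654.2 218.1  29.2]
scene yellow 7 [449.2 176.8 111.7] [443.  170.8 107.4] [454.4 183.1 115.5]
scene yellow 36 [508.6 192.1 131.4] [497.  185.2 126.3] [516.5 201.  134.3]
scene brass 4 [449.  177.9 108.5] [447.6 174.1 107.1] [451.3 181.9 111.7]
scene grey 40 [448.  176.7  77.7] [441.4 172.4  48.6] [450.9 183.1  96.7]
scene grey 6 [538.2 292.9 152.4] [536.5 285.4 150.7] [543.7 297.9 153.1]
scene grey 40 [568.5 208.   73.6] [562.2 204.8  48.3] [570.6 213.5  94.4]
block [[np.int32(259), np.int32(175), np.int32(41), np.int32(49), np.int32(689)]] ((506.34429931640625, 193.33502197265625), (190.55516052246094, 54.965057373046875), 14.78124713897705)
```

View pics/z_scene.png

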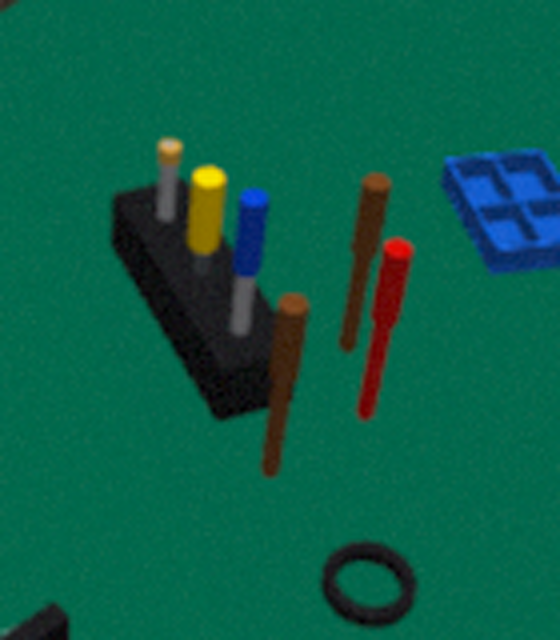

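View pics/zb_top.png

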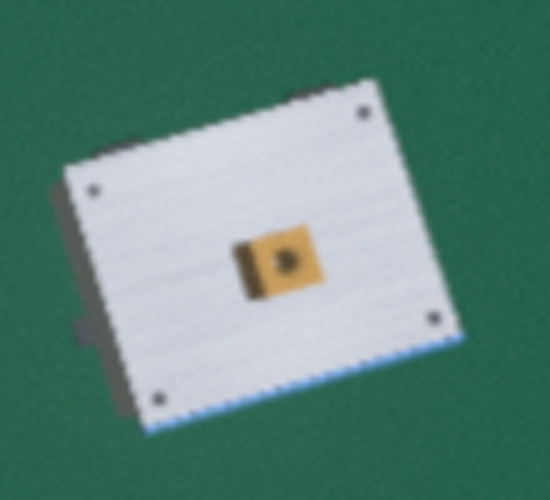

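View pics/z_top.png

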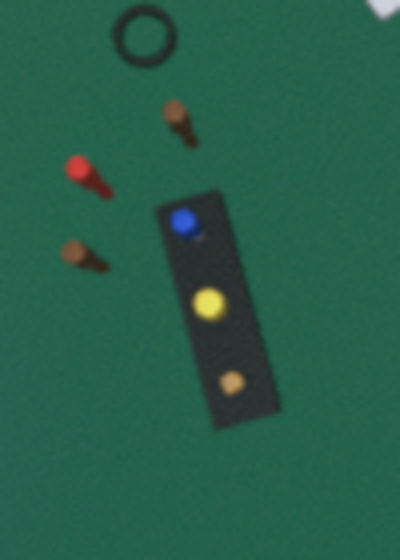

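View pics/zb_scene.png

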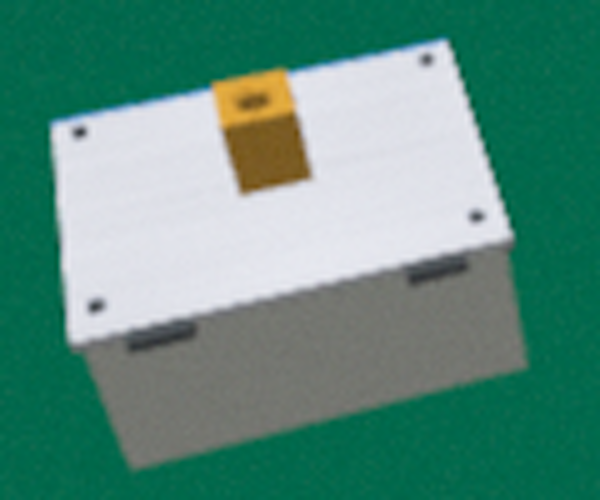

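Run:
```python
from h import *
np.set_printoptions(precision=1,suppress=True)
for n,h in(("top",(357.4,222.4)),("scene",(120.6,180.2))):
    p,d,W,c=cloud(n)
    print(n,'hole',ray(c,h,143))
    f=p.astype(int);R_,G,B=f[...,0],f[...,1],f[...,2]
    m=(W[...,2]>137)&(W[...,2]<150)&(W[...,1]<-150)&(W[...,1]>-260)&(W[...,0]>450)&(W[...,0]<560)
    w=W[m]; print('lug',len(w),w.mean(0),cv2.minAreaRect(w[:,:2].astype(np.float32)), 'med z',np.median(w[:,2]))
    vv,uu=np.nonzero(m)
    q=np.array([ray(c,(u,v),143) for u,v in zip(uu,vv)]);print('rays',q.mean(0),cv2.minAreaRect(q[:,:2].astype(np.float32)))
    m=(abs(W[...,2]-98)<6)&(W[...,1]<-50)&(W[...,0]>350)&(W[...,0]<700)&(W[...,1]>-400)&(f.min(-1)>130)
    w=W[m]; print('lid',cv2.minAreaRect(w[:,:2].astype(np.float32)),np.median(w[:,2]))
    vv,uu=np.nonzero(m)
    q=np.array([ray(c,(u,v),98) for u,v in zip(uu,vv)]);print('lidrays',cv2.minAreaRect(q[:,:2].astype(np.float32)))
```

```text
top hole [ 504.3 -215.8  143. ]
lug 133 [ 506.9 -213.3  142.7] ((506.85919189453125, -213.6059112548828), (36.01939392089844, 36.12527084350586), 13.109705924987793) med z 142.7294121571756
rays [ 506.9 -213.2  143. ] ((506.8285827636719, -212.83998107910156), (35.8823356628418, 37.5335693359375), 14.817391395568848)
lid ((514.9550170898438, -211.271240234375), (170.0409393310547, 207.8997039794922), 14.792277336120605) 97.86287649280143
lidrays ((514.963623046875, -211.03286743164062), (169.50657653808594, 207.35459899902344), 14.732536315917969)
scene hole [ 509.  -214.1  143. ]
lug 164 [ 508.3 -213.4  143.5] ((506.01849365234375, -213.8792724609375), (40.45595932006836, 35.7230110168457), 15.507999420166016) med z 144.14682027424016
rays [ 507.6 -213.6  143. ] ((507.9851989746094, -213.381103515625), (46.79314422607422, 35.79165267944336), 15.411231994628906)
lid ((515.7323608398438, -211.63330078125), (171.60397338867188, 207.0161590576172), 14.851189613342285) 99.71909517937263
lidrays ((515.4878540039062, -211.74514770507812), (172.34397888183594, 206.88714599609375), 14.779465675354004)
```

```bash
cat >> h.py <<'E'
def delta(pos,rpy,frm=None):
    s=env.state()
    p0,r0=(s['eef_pos'],s['tcp_rot']) if frm is None else frm
    A=R.from_euler('xyz',r0);B=R.from_euler('xyz',rpy)
    return np.round(A.inv().apply(np.array(pos)-p0),1),np.round((A.inv()*B).as_rotvec(degrees=True),2)
E
python3 - <<'E'
from h import *
print(delta([565.5,209.5,200],[np.pi,0,np.deg2rad(104.75)],frm=(np.array([173.185,600.544,214.661]),[np.pi,0,1.29])))
E
```

```text
(array([-267. ,  485.3,   14.7]), array([ -0.  ,   0.  , -30.84]))
```

Call:
arm_command --motion '[0.1,-267,485.3,14.7,0,0,-30.84,0.1,-267,485.3,14.7,0,0,-30.84,0.1,-267,485.3,14.7,0,0,-30.84,0.1,-267,485.3,14.7,0,0,-30.84,0.1,-267,485.3,14.7,0,0,-30.84,0.1,-267,485.3,14.7,0,0,-30.84,0.1,-267,485.3,14.7,0,0,-30.84,0.1,-267,485.3,14.7,0,0,-30.84,0.1,-267,485.3,14.7,0,0,-30.84,0.1,-267,485.3,14.7,0,0,-30.84,0.1,-267,485.3,14.7,0,0,-30.84,0.1,-267,485.3,14.7,0,0,-30.84,0.1,-267,485.3,14.7,0,0,-30.84,0.1,-267,485.3,14.7,0,0,-30.84,0.1,-267,485.3,14.7,0,0,-30.84,0.1,-267,485.3,14.7,0,0,-30.84]'

```text
t: 2.85
eef_pos: [564.6, 210.8, 200.2]
tcp_rot: [3.141, -0.0, 1.83]
ft_force: [0.1, 0.1, -0.3]
opening: 0.55
```

Run:
```python
from h import *
np.set_printoptions(precision=1,suppress=True)
p,d,W,c=cloud("wrist","w1")
f=p.astype(int);R_,G,B=f[...,0],f[...,1],f[...,2]
m=(B>100)&(R_<60)&(G<100)&(W[...,2]>60)
w=W[m];print(m.sum(),np.median(w,0),w.min(0),w.max(0))
print(env.state()['eef_pos'],env.state()['tcp_rot'])
```

```text
474 [558.2 205.9 137.8] [556.7 199.4  78.6] [567.9 216.7 161.5]
[564.8 210.6 200.2] [ 3.1 -0.   1.8]
```

View pics/w1.png

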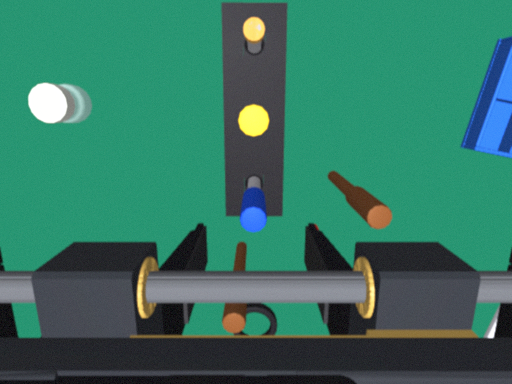

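Wrist view: the bar's blue top is at (254,215), centred between the fingers. The brown rod at (375,210) clears the right finger. I'll descend 89 mm and close.

Call:
arm_command --motion '[0.1,0,0,40,0,0,0,0.1,0,0,70,0,0,0,0.1,0,0,89,0,0,0,0.1,0,0,89,0,0,0,0.1,0,0,89,0,0,0,-1,0,0,89,0,0,0,-1,0,0,89,0,0,0,-1,0,0,89,0,0,0,-1,0,0,89,0,0,0,-1,0,0,89,0,0,0,-1,0,0,89,0,0,0]'

```text
t: 4.0
eef_pos: [565.6, 209.5, 111.2]
tcp_rot: [3.141, -0.0, 1.828]
ft_force: [-0.7, -0.3, 2.6]
opening: 0.185
```

Call:
arm_command --motion '[-1,0,0,-20,0,0,0,-1,0,0,-50,0,0,0,-1,0,0,-90,0,0,0,-1,0,0,-130,0,0,0,-1,0,0,-165,0,0,0,-1,0,0,-180,0,0,0,-1,0,0,-180,0,0,0,-1,0,0,-180,0,0,0]'

```text
t: 4.8
eef_pos: [565.1, 209.4, 290.0]
tcp_rot: [-3.14, -0.0, 1.828]
ft_force: [-0.7, -0.2, -1.3]
opening: 0.186
```

Run:
```python
from h import *
np.set_printoptions(precision=1,suppress=True)
s=env.state();print(s['eef_pos'],s['opening'],s['ft_force'])
p,d,W,c=cloud("scene","s2")
y=np.deg2rad(104.75)
print(delta([507,-213.5,291],[np.pi,0,np.deg2rad(14.75)],frm=(np.array([565.5,209.5,291]),[np.pi,0,y])))
f=p.astype(int);R_,G,B=f[...,0],f[...,1],f[...,2]
m=(B>100)&(R_<60)&(G<100)&(W[...,2]>150)&(W[...,0]>400)
w=W[m];print(m.sum(),np.median(w,0),w.min(0),w.max(0))
```

```text
[565.1 209.4 290. ] 0.18611712091739355 [-0.7 -0.2 -1.3]
(array([-394.2, -164.3,   -0. ]), array([-0., -0., 90.]))
119 [571.6 210.3 317. ] [558.2 201.6 277. ] [578.5 216.3 349.8]
```

View pics/s2.png

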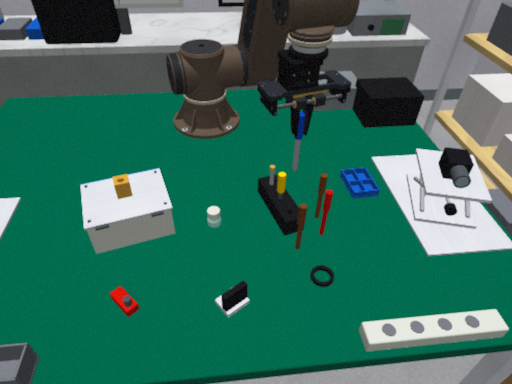

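The bar is held vertical at (299,140), and the driver and post still stand in the block. Next I carry it over the lug and turn the jaws onto the box's x axis.

Call:
arm_command --motion '[-1,-35,-15,0,0,0,8,-1,-70,-29,0,0,0,16,-1,-105,-44,0,0,0,24,-1,-140,-58,0,0,0,32,-1,-175,-73,0,0,0,40,-1,-210,-88,0,0,0,48,-1,-245,-102,0,0,0,56,-1,-280,-117,0,0,0,64,-1,-315,-131,0,0,0,72,-1,-350,-146,0,0,0,80,-1,-380,-158,0,0,0,86,-1,-394.2,-164.3,0,0,0,90,-1,-394.2,-164.3,0,0,0,90,-1,-394.2,-164.3,0,0,0,90,-1,-394.2,-164.3,0,0,0,90,-1,-394.2,-164.3,0,0,0,90]'

```text
t: 6.45
eef_pos: [507.1, -212.6, 290.7]
tcp_rot: [-3.141, 0.0, 0.259]
ft_force: [0.5, 0.0, -1.0]
opening: 0.184
```

```bash
cat > bar.py <<'E'
from h import *
np.set_printoptions(precision=2,suppress=True)
def barfit(n,save=None):
    p,d,W,c=cloud(n,save)
    f=p.astype(int);R_,G,B=f[...,0],f[...,1],f[...,2]
    near=(abs(W[...,0]-530)<90)&(abs(W[...,1]+205)<60)
    bl=(B>90)&(R_<70)&(G<100)&(B>R_+60)&near&(W[...,2]>150)
    return p,d,W,c,bl,near
if __name__=='__main__':
    import sys
    s=env.state();print(s['t'],s['eef_pos'],s['tcp_rot'],s['ft_force'],s['opening'])
    for n in("scene","top"):
        p,d,W,c,bl,near=barfit(n,f"{n}_{sys.argv[1]}")
        if bl.sum(): w=W[bl];print(n,bl.sum(),np.median(w,0),w.min(0),w.max(0))
        g=near&(W[...,2]>150)&(W[...,2]<280)&(abs(p.astype(int)[...,0]-p.astype(int)[...,2])<60)&~bl
        if n=='scene':
            img=p[60:260,40:240]
            cv2.imwrite(f"pics/zz_{sys.argv[1]}.png",cv2.resize(img,None,fx=3,fy=3,interpolation=cv2.INTER_CUBIC)[:,:,::-1])
            for z in range(160,320,10):
                q=W[near&(abs(W[...,2]-z)<5)]
                if len(q): print(z,len(q),np.median(q,0),q[:,1].min(),q[:,1].max())
E
python3 bar.py 3
```

```text
6.45 [ 507.11 -212.61  290.72] [-3.14  0.    0.26] [ 0.46  0.04 -1.03] 0.18364926309715685
scene 11 [ 513.99 -210.13  283.4 ] [ 510.15 -218.41  282.42] [ 518.86 -204.13  288.37]
190 2 [ 510.01 -208.27  193.47] -208.88800911439287 -207.65052740384522
200 18 [ 510.6  -209.53  199.9 ] -215.7417417367234 -204.95633872596053
210 19 [ 511.08 -209.41  209.75] -215.10267238680538 -204.6204712312335
220 20 [ 510.16 -209.84  219.61] -215.8521602782122 -205.5784697946014
230 15 [ 510.47 -209.99  229.2 ] -215.71082247251238 -204.99474159995816
240 22 [ 511.54 -209.46  239.69] -216.33746542220584 -205.03629447019293
250 21 [ 510.66 -209.    250.21] -215.62610739275135 -205.00297106897955
260 20 [ 510.54 -210.49  259.14] -215.85141813237408 -205.2894315689635
270 22 [ 509.94 -209.11  269.46] -215.89035593508206 -205.41172859460394
280 20 [ 512.37 -208.85  279.7 ] -218.40690739815034 -203.36062140198788
290 27 [ 516.22 -208.68  292.35] -218.75556479386782 -198.1809245336845
300 40 [ 519.88 -207.74  299.96] -219.32791038520222 -197.51150873446
310 44 [ 522.21 -206.48  310.32] -218.88021247448947 -196.8078845266241
```

View pics/zz_3.png

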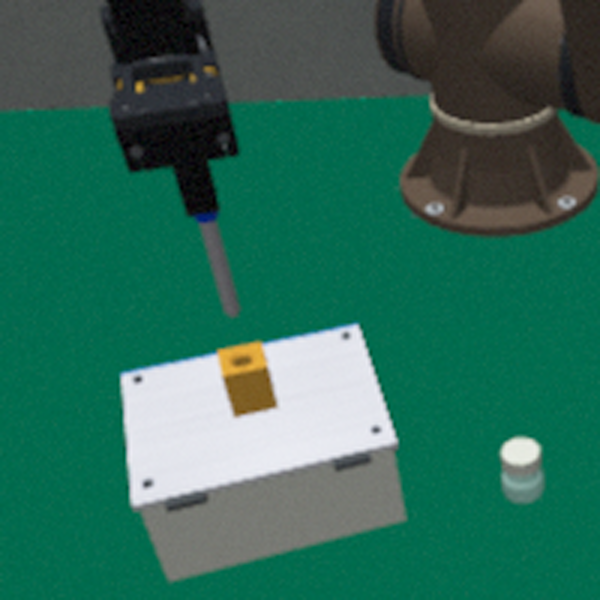

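Call:
arm_command --motion '[-1,0,0,20,0,0,0,-1,0,0,35,0,0,0,-1,0,0,35,0,0,0,-1,0,0,35,0,0,0,-1,0,0,35,0,0,0]'

```text
t: 7.05
eef_pos: [507.4, -213.6, 256.8]
tcp_rot: [3.141, -0.001, 0.258]
ft_force: [-0.3, 0.4, -1.4]
opening: 0.186
```

```bash
python3 bar.py 4
python3 - <<'E'
import cv2
p=cv2.imread('pics/scene_4.png')[110:210,80:180]
cv2.imwrite('pics/c4.png',cv2.resize(p,None,fx=6,fy=6,interpolation=cv2.INTER_CUBIC))
E
```

```text
7.05 [ 507.35 -213.59  256.82] [ 3.14 -0.    0.26] [-0.28  0.45 -1.36] 0.18605304427583605
scene 12 [ 514.4  -210.85  250.54] [ 512.01 -216.24  248.54] [ 518.12 -205.55  253.66]
160 9 [ 509.62 -209.05  162.38] -216.08047115161082 -206.33239078334984
170 18 [ 510.91 -210.55  169.34] -217.52754402255562 -206.08957557917574
180 16 [ 510.78 -209.99  179.48] -216.86390165082432 -205.94270300187517
190 19 [ 510.62 -209.62  188.6 ] -217.82119239290284 -206.12901761805512
200 20 [ 510.43 -210.67  199.95] -217.27852589165335 -205.48768706824626
210 18 [ 511.46 -209.49  210.32] -217.4692271572276 -206.06442747480548
220 21 [ 511.47 -210.5   220.51] -216.52635807888885 -206.35175536788984
230 21 [ 509.61 -210.54  229.54] -218.18354136022805 -206.6406758723715
240 18 [ 510.68 -210.68  240.4 ] -218.04979233655385 -205.88831682376264
250 21 [ 513.77 -209.44  251.58] -218.988058110903 -203.51590278584126
260 27 [ 518.44 -208.35  261.31] -219.71988366314108 -197.81218617230883
270 38 [ 521.24 -208.89  271.28] -219.81903095540036 -197.6187164414253
280 39 [ 522.54 -207.98  280.12] -219.28456606893192 -196.65233909151257
290 45 [ 523.41 -207.79  289.4 ] -219.101741163521 -196.928757620357
300 22 [ 525.46 -208.16  297.29] -219.1913258442223 -197.78065692870052
```

View pics/c4.png

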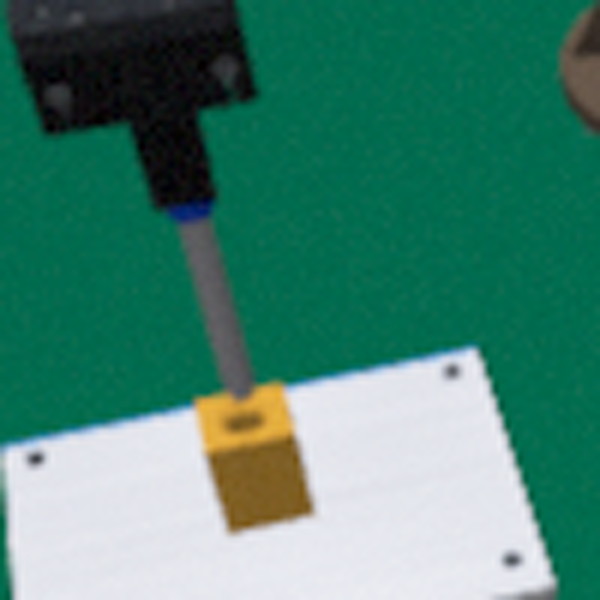

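The bar's extension meets the lug top at about (247,420) in the crop and the hole is at (243,421), so it needs about 1.6 mm towards −y. I'll shift it and lower part way.

Call:
arm_command --motion '[-1,0,1.7,5,0,0,0,-1,0,1.7,10,0,0,0,-1,0,1.7,14,0,0,0,-1,0,1.7,18,0,0,0,-1,0,1.7,22,0,0,0,-1,0,1.7,25,0,0,0,-1,0,1.7,25,0,0,0]'

```text
t: 7.85
eef_pos: [507.3, -215.1, 230.4]
tcp_rot: [-3.141, 0.0, 0.257]
ft_force: [0.1, -0.6, -2.1]
opening: 0.187
```

```bash
python3 bar.py 5 | head -1
python3 - <<'E'
import cv2
p=cv2.imread('pics/scene_5.png')[110:210,80:180]
cv2.imwrite('pics/c5.png',cv2.resize(p,None,fx=6,fy=6,interpolation=cv2.INTER_CUBIC))
E
```

```text
7.85 [ 507.28 -215.1   230.43] [-3.14  0.    0.26] [ 0.12 -0.6  -2.11] 0.1872205515916556
```

View pics/c5.png

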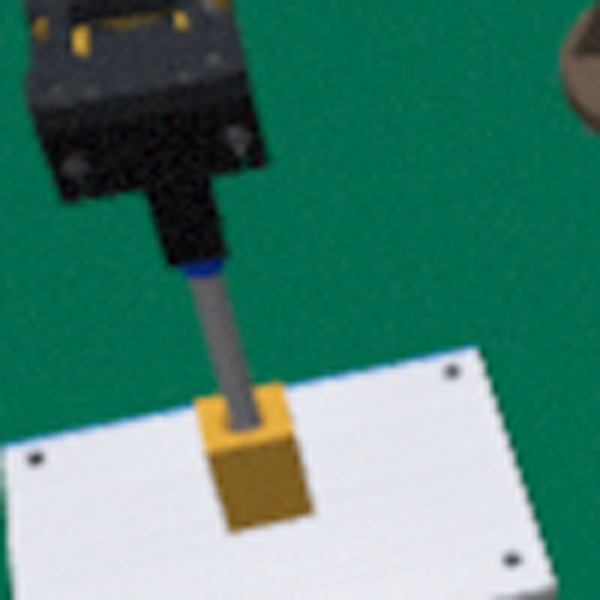

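The tip has entered the hole (about 13 mm deep) without contact force. Lowering to the bottom.

Call:
arm_command --motion '[-1,0,0,6,0,0,0,-1,0,0,12,0,0,0,-1,0,0,18,0,0,0,-1,0,0,24,0,0,0,-1,0,0,28,0,0,0,-1,0,0,29,0,0,0,-1,0,0,30,0,0,0,-1,0,0,31,0,0,0,-1,0,0,31,0,0,0]'

```text
t: 8.85
eef_pos: [507.4, -215.2, 199.9]
tcp_rot: [3.142, -0.0, 0.257]
ft_force: [0.4, -0.6, -1.9]
opening: 0.186
```

Call:
arm_command --motion '[-1,0,0,1,0,0,0,-1,0,0,2,0,0,0,-1,0,0,2,0,0,0]'

```text
t: 9.15
eef_pos: [507.7, -215.4, 199.0]
tcp_rot: [3.141, -0.001, 0.258]
ft_force: [-1.7, 0.5, 7.9]
opening: 0.186
```

```bash
cat > lev.py <<'E'
import numpy as np
# box-frame 2D (x, z) hinge at origin; returns shift in tool axes (dx,dz) & ry deg from upright bottomed pose
def pose(beta,a0=0.1,slide=1.5):
    a=min(beta,a0);phi=max(0,beta-a0)
    x=-90-slide*a/a0+101*np.sin(a); z=8+101*np.cos(a)
    X=x*np.cos(phi)+z*np.sin(phi);Z=-x*np.sin(phi)+z*np.cos(phi)
    return X+90, -(Z-109), -np.degrees(beta), phi
if __name__=='__main__':
    for a0 in (0.07,0.1,0.13,.16):
        print(a0)
        for b in np.arange(0.02,0.37,0.02): print(*np.round(pose(b,a0),2),round(b,2))
E
python3 lev.py; python3 bar.py 6|head -1
```

```text
0.07
1.59 0.02 -1.15 0.0 0.02
3.18 0.08 -2.29 0.0 0.04
4.77 0.18 -3.44 0.0 0.06
6.66 -0.59 -4.58 0.01 0.08
8.86 -2.24 -5.73 0.03 0.1
11.11 -3.84 -6.88 0.05 0.12
13.38 -5.39 -8.02 0.07 0.14
15.68 -6.9 -9.17 0.09 0.16
18.01 -8.36 -10.31 0.11 0.18
20.37 -9.78 -11.46 0.13 0.2
22.76 -11.15 -12.61 0.15 0.22
25.18 -12.47 -13.75 0.17 0.24
27.62 -13.74 -14.9 0.19 0.26
30.09 -14.96 -16.04 0.21 0.28
32.58 -16.14 -17.19 0.23 0.3
35.09 -17.26 -18.33 0.25 0.32
37.63 -18.33 -19.48 0.27 0.34
40.19 -19.36 -20.63 0.29 0.36
0.1
1.72 0.02 -1.15 0.0 0.02
3.44 0.08 -2.29 0.0 0.04
5.16 0.18 -3.44 0.0 0.06
6.87 0.32 -4.58 0.0 0.08
8.58 0.5 -5.73 0.0 0.1
10.77 -1.1 -6.88 0.02 0.12
12.99 -2.66 -8.02 0.04 0.14
15.24 -4.18 -9.17 0.06 0.16
17.51 -5.65 -10.31 0.08 0.18
19.82 -7.08 -11.46 0.1 0.2
22.16 -8.46 -12.61 0.12 0.22
24.52 -9.8 -13.75 0.14 0.24
26.91 -11.08 -14.9 0.16 0.26
29.32 -12.32 -16.04 0.18 0.28
31.76 -13.51 -17.19 0.2 0.3
34.22 -14.65 -18.33 0.22 0.32
36.71 -15.74 -19.48 0.24 0.34
39.21 -16.78 -20.63 0.26 0.36
0.13
1.79 0.02 -1.15 0.0 0.02
3.58 0.08 -2.29 0.0 0.04
5.36 0.18 -3.44 0.0 0.06
7.15 0.32
[... 289 characters left out ...]
31.02 -10.85 -17.19 0.17 0.3
33.43 -12.01 -18.33 0.19 0.32
35.86 -13.12 -19.48 0.21 0.34
38.31 -14.17 -20.63 0.23 0.36
0.16
1.83 0.02 -1.15 0.0 0.02
3.66 0.08 -2.29 0.0 0.04
5.49 0.18 -3.44 0.0 0.06
7.32 0.32 -4.58 0.0 0.08
9.15 0.5 -5.73 0.0 0.1
10.97 0.73 -6.88 0.0 0.12
12.78 0.99 -8.02 0.0 0.14
14.59 1.29 -9.17 0.0 0.16
16.76 -0.2 -10.31 0.02 0.18
18.96 -1.64 -11.46 0.04 0.2
21.19 -3.04 -12.61 0.06 0.22
23.44 -4.39 -13.75 0.08 0.24
25.72 -5.7 -14.9 0.1 0.26
28.03 -6.96 -16.04 0.12 0.28
30.36 -8.18 -17.19 0.14 0.3
32.71 -9.35 -18.33 0.16 0.32
35.09 -10.47 -19.48 0.18 0.34
37.49 -11.54 -20.63 0.2 0.36
9.15 [ 507.68 -215.35  198.96] [ 3.14 -0.    0.26] [-1.7   0.54  7.87] 0.18564246389209937
```

Bottomed: force rose to +8 N at TCP z 199, as predicted. Levering starts, taking up the play first.

Call:
arm_command --motion '[-1,1.7,0,-0.5,0,-1.15,0,-1,3.4,0,-0.5,0,-2.3,0,-1,5.2,0,-0.4,0,-3.4,0,-1,6.9,0,-0.2,0,-4.6,0,-1,6.9,0,-0.2,0,-4.6,0]'

```text
t: 9.75
eef_pos: [513.4, -213.7, 198.6]
tcp_rot: [3.141, 0.084, 0.258]
ft_force: [-7.7, -2.3, 11.4]
opening: 0.184
```

```bash
cat >> lev.py <<'E'
from scipy.spatial.transform import Rotation as R
def rel(cur,tgt): # (dx,dz,ry) in base tool frame
    A=R.from_euler('y',cur[2],degrees=True)
    v=A.inv().apply([tgt[0]-cur[0],0,tgt[1]-cur[1]])
    return [round(v[0],1),0,round(v[2],1),0,round(tgt[2]-cur[2],2),0]
E
python3 - <<'E'
from lev import *
cur=(6.9,-0.2,-4.6)
for b in (.1,.11,.12,.13,.14,.15,.16):
    X,Z,ry,phi=pose(b,0.1); print(b,rel(cur,(X,Z-0.8,ry)))
E
python3 bar.py 7|head -1
```

```text
0.1 [np.float64(1.7), 0, np.float64(-0.2), 0, np.float64(-1.13), 0]
0.11 [np.float64(2.7), 0, np.float64(-1.1), 0, np.float64(-1.7), 0]
0.12 [np.float64(3.7), 0, np.float64(-2.0), 0, np.float64(-2.28), 0]
0.13 [np.float64(4.8), 0, np.float64(-2.9), 0, np.float64(-2.85), 0]
0.14 [np.float64(5.8), 0, np.float64(-3.7), 0, np.float64(-3.42), 0]
0.15 [np.float64(6.9), 0, np.float64(-4.6), 0, np.float64(-3.99), 0]
0.16 [np.float64(7.9), 0, np.float64(-5.4), 0, np.float64(-4.57), 0]
9.75 [ 513.45 -213.74  198.61] [3.14 0.08 0.26] [-7.74 -2.26 11.37] 0.18386563496850294
```

View pics/zz_7.png

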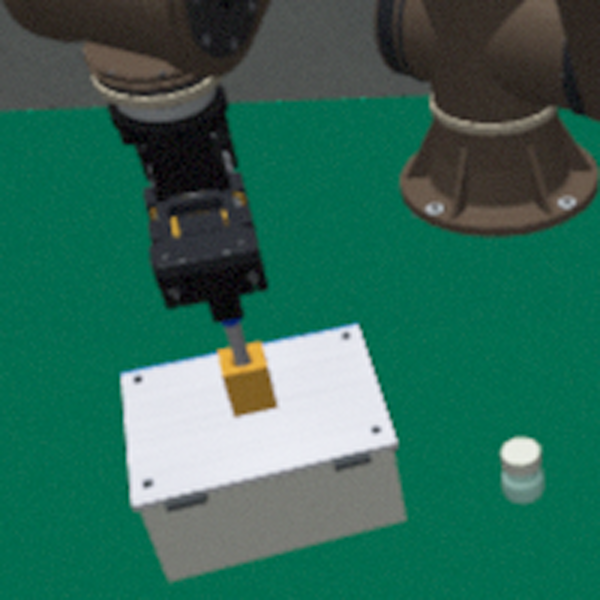

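Call:
arm_command --motion '[-1,1.7,0,-0.3,0,-1.1,0,-1,3.5,0,-0.6,0,-2.3,0,-1,5.3,0,-1.2,0,-3.4,0,-1,5.3,0,-1.2,0,-3.4,0]'

```text
t: 10.25
eef_pos: [517.1, -212.6, 199.0]
tcp_rot: [-3.141, 0.147, 0.258]
ft_force: [-19.3, -6.3, 9.6]
opening: 0.183
```

```bash
cat > lid.py <<'E'
from h import *
import sys
np.set_printoptions(precision=2,suppress=True)
s=env.state();print(s['t'],s['eef_pos'],s['tcp_rot'],s['ft_force'],s['moment'],s['opening'])
# lid angle: fit plane z vs box-x on bright lid pixels
ax=np.array([np.cos(np.deg2rad(14.78)),np.sin(np.deg2rad(14.78))]);H=np.array([594,-190.5])
for n in sys.argv[2:] or ("scene",):
    p,d,W,c=cloud(n,f"{n}_{sys.argv[1]}")
    q=(W[...,:2]-H)
    xb=q@ax; yb=q@np.array([-ax[1],ax[0]])
    m=(xb>-160)&(xb<-5)&(abs(yb)<95)&~((abs(yb)<25)&(xb>-125)&(xb<-50))&(W[...,2]>90)&(W[...,2]<98-xb*0.5+5)&(p.min(-1)>110)
    A=np.c_[xb[m],np.ones(m.sum())];z=W[...,2][m]
    k=np.ones(len(z),bool)
    for _ in range(5):
        s_=np.linalg.lstsq(A[k],z[k],rcond=None)[0];r=z-A@s_;k=abs(r)<6
    print(n,m.sum(),k.sum(),'lid angle',-np.arctan(s_[0]),'z at hinge',s_[1])
    cv2.imwrite(f"pics/zz_{sys.argv[1]}.png",cv2.resize(p[60:260,40:240],None,fx=3,fy=3,interpolation=cv2.INTER_CUBIC)[:,:,::-1])
E
python3 lid.py 8 scene top
```

```text
10.25 [ 517.11 -212.63  199.04] [-3.14  0.15  0.26] [-19.26  -6.31   9.57] [-0.96  2.55  0.04] 0.18338276133078618
scene 2568 2568 lid angle 0.009882053675611359 z at hinge 99.7145914773124
top 1375 1369 lid angle 0.008657842258900933 z at hinge 97.98519844954409
```

Run:
```python
from lev import *
cur=(12.28,-0.97,-8.0)
for b in (.15,.16,.17,.18,.19,.2,.22,.24):
    X,Z,ry,phi=pose(b,0.13); print(b,*rel(cur,(X,Z-0.8,ry)))
```

```text
0.15 1.4 0 -0.7 0 -0.59 0
0.16 2.4 0 -1.6 0 -1.17 0
0.17 3.4 0 -2.5 0 -1.74 0
0.18 4.4 0 -3.4 0 -2.31 0
0.19 5.4 0 -4.3 0 -2.89 0
0.2 6.4 0 -5.1 0 -3.46 0
0.22 8.5 0 -6.8 0 -4.61 0
0.24 10.6 0 -8.5 0 -5.75 0
```

Call:
arm_command --motion '[-1,1.4,0,-0.7,0,-0.6,0,-1,2.4,0,-1.6,0,-1.2,0,-1,3.4,0,-2.5,0,-1.7,0,-1,4.4,0,-3.4,0,-2.3,0,-1,4.4,0,-3.4,0,-2.3,0]'

```text
t: 10.85
eef_pos: [522.5, -211.4, 203.4]
tcp_rot: [3.141, 0.185, 0.258]
ft_force: [-15.1, -3.1, 20.7]
opening: 0.183
```

```bash
python3 lid.py 9 scene top
```

```text
10.85 [ 522.5  -211.39  203.35] [3.14 0.18 0.26] [-15.06  -3.1   20.66] [-0.6   3.15 -0.01] 0.18282867643465883
scene 2746 2746 lid angle 0.06762068308728654 z at hinge 99.51413261337134
top 1300 1293 lid angle 0.0650830007162193 z at hinge 97.97008867001624
```

View pics/scene_9.png

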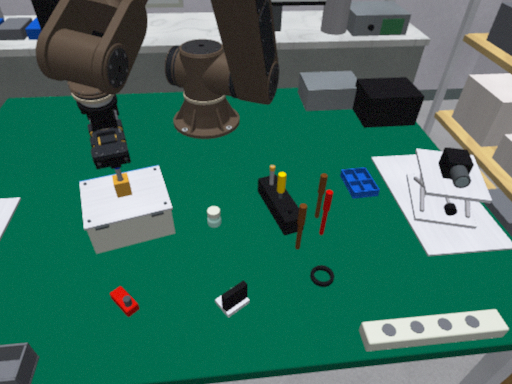

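Run:
```python
from lev import *
A=R.from_euler('y',-8.0,degrees=True);v=A.apply([4.4,0,-3.4]);cur=(12.28+v[0],-0.97+v[2],-10.3);print(cur)
for b in (.19,.2,.21,.22,.23,.24,.25,.26,.27,.28,.29,.3):
    X,Z,ry,phi=pose(b,0.12); print(b,*rel(cur,(X,Z-1.5,ry)))
```

```text
(np.float64(17.11036804572713), np.float64(-3.7245497894970505), -10.3)
0.19 0.8 0 -2.5 0 -0.59 0
0.2 1.8 0 -3.4 0 -1.16 0
0.21 2.8 0 -4.3 0 -1.73 0
0.22 3.8 0 -5.2 0 -2.31 0
0.23 4.8 0 -6.1 0 -2.88 0
0.24 5.9 0 -6.9 0 -3.45 0
0.25 6.9 0 -7.8 0 -4.02 0
0.26 8.0 0 -8.6 0 -4.6 0
0.27 9.0 0 -9.5 0 -5.17 0
0.28 10.1 0 -10.3 0 -5.74 0
0.29 11.1 0 -11.1 0 -6.32 0
0.3 12.2 0 -11.9 0 -6.89 0
```

Call:
arm_command --motion '[-1,0.8,0,-2,0,-0.6,0,-1,1.8,0,-3.2,0,-1.2,0,-1,2.8,0,-4.2,0,-1.7,0,-1,3.8,0,-5.2,0,-2.3,0,-1,4.8,0,-6.1,0,-2.9,0,-1,5.9,0,-6.9,0,-3.5,0,-1,6.9,0,-7.8,0,-4,0,-1,6.9,0,-7.8,0,-4,0,-1,6.9,0,-7.8,0,-4,0]'

```text
t: 11.85
eef_pos: [530.7, -209.2, 209.0]
tcp_rot: [3.141, 0.254, 0.257]
ft_force: [-9.5, -2.1, 12.4]
opening: 0.189
```

```bash
python3 lid.py 10 scene top
```

```text
11.85 [ 530.66 -209.18  209.01] [3.14 0.25 0.26] [-9.53 -2.07 12.38] [-0.59  2.26  0.02] 0.1885217691101338
scene 3016 3016 lid angle 0.14594851075329293 z at hinge 99.34344758361735
top 1077 1073 lid angle 0.14326956173578984 z at hinge 98.1080271765981
```

View pics/zz_10.png

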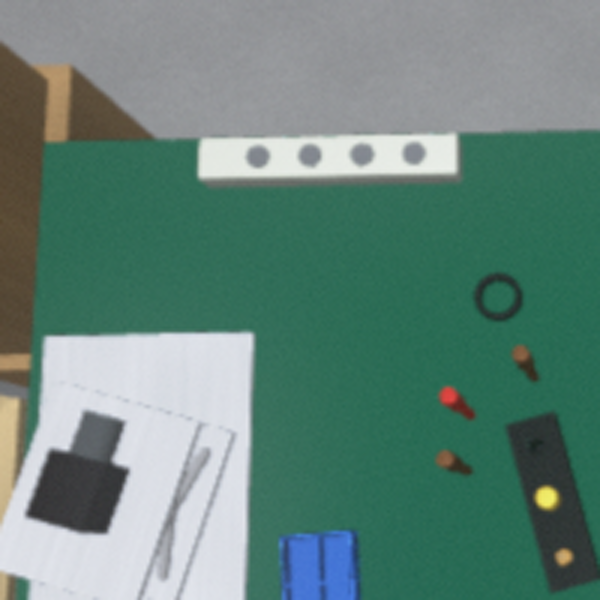

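Run:
```python
from lev import *
A=R.from_euler('y',-10.3,degrees=True);v=A.apply([6.9,0,-7.8]);cur=(17.11+v[0],-3.72+v[2],-14.3);print(cur)
for b in (.26,.27,.28,.285,.29):
    X,Z,ry,phi=pose(b,0.11); print(b,*rel(cur,(X,Z-1,ry)))
```

```text
(np.float64(25.293464039648963), np.float64(-10.160568011578812), -14.3)
0.26 1.1 0 -1.3 0 -0.6 0
0.27 2.1 0 -2.2 0 -1.17 0
0.28 3.1 0 -3.1 0 -1.74 0
0.285 3.6 0 -3.6 0 -2.03 0
0.29 4.1 0 -4.0 0 -2.32 0
```

Call:
arm_command --motion '[-1,1.1,0,-1.1,0,-0.6,0,-1,2.1,0,-2.1,0,-1.2,0,-1,3.1,0,-3.1,0,-1.7,0,-1,3.5,0,-3.4,0,-1.9,0,-1,3.5,0,-3.4,0,-1.9,0,-1,3.5,0,-3.4,0,-1.9,0]'

```text
t: 12.55
eef_pos: [534.7, -208.1, 211.3]
tcp_rot: [3.141, 0.287, 0.257]
ft_force: [-9.0, -1.4, 10.0]
opening: 0.186
```

```bash
python3 lid.py 11 top scene
```

```text
12.55 [ 534.7  -208.08  211.33] [3.14 0.29 0.26] [-8.99 -1.42 10.04] [-0.6   2.22  0.07] 0.18568439005655654
top 940 934 lid angle 0.18032217114592444 z at hinge 97.95936710299355
scene 3108 3108 lid angle 0.18140033500925343 z at hinge 99.38659501713953
```

View pics/zz_11.png

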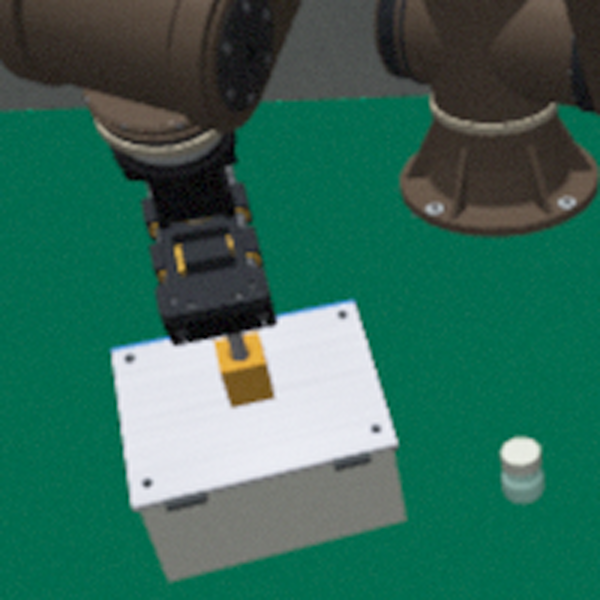

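View pics/scene_11.png

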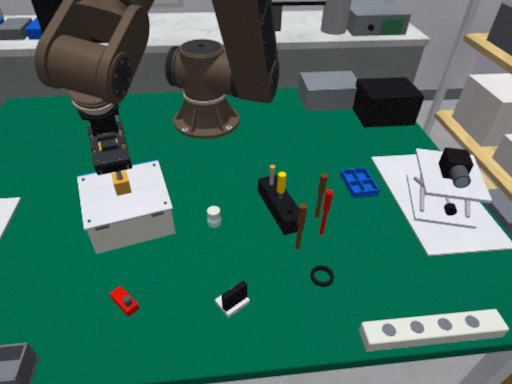

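Both cameras give a lid angle of 0.181 rad, about 30 mm at the front edge. The bar's computed tip sits on the lid plate. I'll hold for 0.6 s to check it stays steady.

Call:
arm_command --motion '[-1,0,0,0,0,0,0,-1,0,0,0,0,0,0,-1,0,0,0,0,0,0,-1,0,0,0,0,0,0,-1,0,0,0,0,0,0,-1,0,0,0,0,0,0]'

```text
t: 13.25
eef_pos: [534.7, -208.1, 211.4]
tcp_rot: [3.141, 0.287, 0.257]
ft_force: [-8.6, -2.6, 11.1]
opening: 0.185
```

```bash
python3 lid.py 12 top scene && python3 -c "
from cell import env
print(env.job_done())"
```

```text
13.25 [ 534.69 -208.13  211.38] [3.14 0.29 0.26] [-8.57 -2.55 11.11] [-0.58  2.22  0.03] 0.1845779941116265
top 935 930 lid angle 0.17934596927915167 z at hinge 98.15253383232744
scene 3101 3101 lid angle 0.18073988659645002 z at hinge 99.41037625101619
the job is handed in; nothing more can be done
None
```

The seal has given, and the arm is still gripping the bar in the lug with the lid held about 3 cm open. I took the blue-sleeved bar out of the block, put it down the lug hole until it bottomed, and levered it towards the hinges. The job was handed in at about 13.4 s of the 51 s allowed.

- **Lid angle:** two readings 0.7 s apart agreed, at 0.181 and 0.180 rad from the scene camera and 0.180 and 0.179 rad from the top camera. That puts the front edge about 30 mm up. I took no zero reading with the lid shut, so a bias of a few thousandths of a radian is possible.
- **Bar:** it bottomed with about 10 N of contact force at the expected height. At the end its computed tip position still matched the lid plate, and the fingers were about 45 mm above the lug.
- **Forces:** the highest reading between moves was about 26 N at the wrist, just as the seal gave. It was about 14 N while holding.
- **Everything else:** the driver and post still stand in the block. In the last pictures I viewed, the other items looked to be in their original places, but I did not measure them again.

No check failed. While the bar was hovering over the hole it was about 1.6 mm off to one side, so I shifted it before lowering.

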